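# Pulse the coffee mill: lock its foot, fit the bayonet lid, hold it on the pulse mark

### The arm

A 6-joint arm with a two-finger parallel gripper is mounted at the origin on the work surface. World frame = base frame: x ahead of the robot, y to its left, z up, the work surface at z = 0. Lengths are in m, angles in rad, forces in N, time in s.
With the tool pointing down it reaches from about 0.4 to 0.825 m from the base axis. Payload 7 kg.
Tool frame: the origin (TCP) lies on the centre line of the jaws, within the pads' length; the fingertips stand 8 mm ahead of it and the grasp point (between the pads) lies 11 mm behind it; x points along the fingers, y is the direction in which the jaws open and shut, and the axes are right-handed (so a half turn about x gives the same grasp; the last joint's range is limited). The gripper opens to 88 mm and grips with 3 to 60 N. Pads are 19 mm wide; open, the fingers measure 130 mm over their backs; the gripper's body (78 mm by 193 mm) begins 47 mm behind the grasp point.
Start: joints at [-0.963, 0.359, 0.012, 0, -1.224, -0.288], TCP at [0.212, -0.641, 0.235] pointing down, gripper open.
Joint ranges: [-3.07, 3.07], [-1.43, 2.12], [-1.02, 1.25], [-3.03, 1.67], [-3.05, -0], [-3.03, 3.03]. Speed limits (rad/s): [2.39, 2.39, 3.01, 3.14, 3.14, 3.14].

### API

Orientations are given as a 3x3 rotation matrix whose columns are the frame's x, y, z axes.
In Python, from workcell import ctrl, vision, job, spotter gives the robot as it stands.
- The arm moves only by the tool send_rows, never from a script. Its argument "plan" is one flat list of numbers, 7 for each row, row after row: the shift along the world's x, y, z in m, then the turn, a rotation vector about the world's x, y, z in rad, then the finger opening in m, from 0 to 0.0876. A call has 1 to 10 rows; each row is the pose to reach, as a shift and turn from the pose commanded when the call began; what a row does not reach only later rows make up. A row lasts 1/12 s, in which the tool goes at most 41.7 mm and 7.16 degrees, less where a joint would pass 70% of its speed; a pose out of reach is approached as far as the arm can. A call with a gripper value outside its range is refused whole. The fingers move at their own pace and stop on an object; the grip force is fixed at half the most. Time passes only in rows, so rows that repeat a pose let the fingers close. It gives the time, the measured TCP pose, the force and the opening at its end, in the units of the state.
- ctrl.get_obs(): the state, without advancing time (a new reading comes with each control period).
- vision.read_camera(name): name is "scene" or "top" or "wrist"; returns a dict with "frame" (420x560x3 uint8, red, green, blue), "fx", "fy", "cx", "cy" (pixels), "D" ([k1, k2, p1, p2, k3] as OpenCV has them; the pictures are not rectified), "rvec" (rotation vector, rad) and "tvec" (3), from world to camera coordinates, as OpenCV has them. Camera axes: x right, y down, z forward; pixel columns grow to the right and rows downward; lengths in m; the calibration is good to about 2 mm. A picture is of the moment at which its call begins. There is no depth.
- job.close_job(): hands the job in, once; it reports no verdict.
Trained networks look in the newest picture that a camera, given by its name, has taken for a name from the list of things; names that differ only in an ending like _2 or _b are one class to them, and where a whole thing is asked for, a point or a joint stands for the part that bears it (a point fixed in the world has none). Each returns a list of dicts, best first, with "conf" (0 to 1); they miss things now and then, are a little off and sometimes report something else, mostly with a low value. They report only what shows in the picture. A call takes as long as a camera call. They do not tell look-alikes from the thing itself.
- spotter.look_for(target, camera): "xyz" ([x, y, z] in m, in world coordinates, good to about 4 mm: the middle of the surface that is visible of it).
- spotter.outline_of(target, camera): "region" (420x560 bool, what is visible of it).
- spotter.place_of(target, camera): "xyz" ([x, y, z] in m, in world coordinates, good to about 4 mm: a listed point, or the origin of a listed thing).
The state is a dict: "time_s": time; "joints": joint angles; "qd": joint speeds; "tau": joint torques, N m; "ee_pos": TCP position; "eef_rot": TCP orientation; "contact_force": force on the tool from outside, world axes, zero at the start; "moment": the same for the moment, N m; "gripper_width": opening from 0.0 (shut) to 1.0 (fully open).
Only numpy, scipy, OpenCV 4.12 (cv2) and the standard library are available. Lean on these libraries where they do the work, as an engineer would, in place of code of your own. Each camera call takes 0.05 s, during which the arm holds its last target.

### The job

Give the beans a short burst in the coffee mill on the shop counter. First press the lever of its suction foot down until it snaps over and stays down by itself, and let go of it; then set the lid squarely into the mill's neck with its lugs dropped fully home in the two entry gaps, and twist it clockwise to the pulse mark (the single bar), half-way to the lock. Finish while holding the lid there by its bar grip against the spring; the lid must never click over into the lock, and the vase, jam jar and mug stay where they are.

Things in the scene. Friction and masses are not known exactly. Their poses are not given: they have to be found in the camera images.
- mill: Coffee mill, fixed; origin under its middle, z up, -x to the side where the foot lever sticks out. Cream drum 108 mm across, rubber foot 132 mm across, aluminium neck 116 mm across, top 150 mm up. Black marks on the neck's top, outside the lid's edge, both sides: dot at the entry gaps (80 degrees counter-clockwise from the x axis), one bar = pulse (40), two bars = lock (0, on the x axis).
- mill_mouth (a point): Middle of the mill's round mouth, level with the neck's top face, 150 mm up; axes as the mill's. Bore 72 mm. Two opposite gaps in the bore, 18 mm wide and reaching 42 mm from the axis, let the lid's lugs down; their line lies 80 degrees (1.396 rad) counter-clockwise (from above) from the mill's x axis. Once down, the lid turns clockwise only, its lugs held under the neck's lip.
- switch_ring (a joint): Turn of the black ring inside the neck, whose notches take the lid's lugs: 0 at rest at the entry gaps, grows clockwise to 1.31 rad at the lock. A spring (0.06 to 0.2 N m) pushes ring and lid back to 0 if let go. From about 0.9 the lugs meet sprung plungers; past about 1.1 they click into the lock. The lugs have 0.09 rad of play, so the lid leads the ring: on the pulse mark it reads about 0.61.
- foot_lever (a joint): Lever of the suction foot: 0 up at rest, 0.60 rad fully down. Sprung up; pressing its pad down takes up to 8 N; past about 0.36 rad it snaps over and stays down.
- lever_pad (a point): Centre of the top of the thumb pad at the lever's end (black, 36 x 34 mm, 9 mm thick; steel arm 22 mm wide). The level hinge lies 60 mm from the mill's axis on its -x side, 22 mm up; the pad 80 mm out along the arm. Up: pad top 73 mm above the counter, 122 mm from the mill's axis. Down: 29 mm up, 140 mm from the axis. A press straight down at 128 mm stays on the pad.
- lid_grip (a point): Centre of the black upright bar grip of the loose grey lid; x along the bar, z up. Bar 62 mm long (x), 14 thick (y), 30 high. The flange's top face (92 mm across, 6 mm thick) lies 15 mm below this point, the lid's foot 35 mm below. Fully home, the flange lies on the neck and this point is 21 mm above mill_mouth; stuck on its lugs, 35 mm above. The bar points at the neck's marks.
- lid: The same lid: origin at its underside on the axis, x along the bar, z up. Spigot under the flange 68 mm across, 14 mm deep, tapering to 60 mm at its foot; two lugs at its foot under the bar's ends, 10 mm wide, 7.5 mm high, out to 40 mm from the axis. Stands upright on the counter at the start, about 0.12 kg. The same after half a turn: it fits either way round.
- vase_mid (a point): Middle of a stoneware vase, 66 mm across and 90 mm high, standing loose on the counter; not to be disturbed.
- jam_mid (a point): Middle of a jam jar, 68 mm across and 105 mm high, standing loose on the counter; not to be disturbed.
- mug_mid (a point): Middle of a white mug, 82 mm across and 92 mm high, standing loose on the counter; not to be disturbed.
There are look-alikes about, which are no part of the job. Leave any green, pink or yellow look-alike of the lid alone.

How it is judged:
On the way, in this order (a step that is already met when the one before it is completed fails the run):
1. the suction lever is down and stays down with nothing pressing it (value of joint foot_lever above 0.52 rad and contact force between each of the arm, the fingers and foot_lever below 0.3 N), for 0.2 s.
2. the lid is fully down in the neck, its lugs in the entry gaps, not yet turned (z of lid_grip in the frame of mill_mouth below 0.025 m and horizontal distance between lid_grip and mill_mouth below 0.006 m and angle between the x axis of lid and the x axis of mill_mouth, either way round above 1.2 rad), for 0.1 s.
At the end, for the whole second after the job is handed in: Foot lever latched down (over 0.52 rad); lid fully home in the neck (flange on it within 4 mm, centred within 6 mm, tilt under 0.08 rad), lugs carrying the switch ring (0.35 to 0.85 rad), bar within 10 degrees of the pulse mark, at rest, fingers still holding it (over 1 N) (value of joint foot_lever above 0.52 rad and z of lid_grip in the frame of mill_mouth between 0.017 and 0.025 m and horizontal distance between lid_grip and mill_mouth below 0.006 m and angle between lid_grip's own z axis and vertical below 0.08 rad and angle between the x axis of lid and the x axis of mill_mouth, either way round between 0.52 and 0.875 rad and value of joint switch_ring between 0.35 and 0.85 rad and velocity of joint switch_ring between -0.1 and 0.1 rad/s and contact force between the fingers and lid above 1 N); the arm keeps its last pose, push and grip.
It fails at once if the lid clicked over into the lock (value of joint switch_ring above 1.1 rad).
It fails at once if the vase, jam jar or mug was shifted by more than 25 mm or tipped over (distance of any of vase_mid, jam_mid, mug_mid from where it was at the start of the episode above 0.025 m or angle between any of vase_mid, jam_mid, mug_mid's own z axis and vertical above 0.5 rad).
It also fails if it takes over 64 s, if anything falls off the work surface, if the arm or the gripper's body presses on something with over 40 N, if the wrist force passes 120 N, or if a joint passes its speed limit or range.

## Working session

There is one attempt and no reset: what is moved stays moved. The work goes in short steps, Python scripts to look and compute and a tool call to move; the robot and the scene stay as the last step left them, time stands still between calls to the robot, and variables do not carry over. Pictures are saved under pics/ and viewed, and the job is handed in when it is done.

Besides the shell and the picture viewer there is one more tool, called after ">>>" as a command line: name --argument value ..., lists and objects as JSON in quotes. send_rows: Moves the arm, as the interface text tells. Its arguments: {"type":"object","properties":{"plan":{"type":"array","items":{"type":"number"}}},"required":["plan"]}

```bash
mkdir -p pics; ls; cat > h.py <<'E'
import numpy as np, cv2
from workcell import ctrl, vision, job, spotter
def shot(c,name):
    r=vision.read_camera(c); cv2.imwrite(f'pics/{name}.png',r['frame'][:,:,::-1]); return r
def ray(r,uv):
    K=np.array([[r['fx'],0,r['cx']],[0,r['fy'],r['cy']],[0,0,1]])
    p=cv2.undistortPoints(np.array(uv,float).reshape(-1,1,2),K,np.array(r['D'],float))[:,0]
    R=cv2.Rodrigues(np.array(r['rvec'],float))[0]; t=np.array(r['tvec'],float).ravel()
    d=(R.T@np.c_[p,np.ones(len(p))].T).T; return -R.T@t,d
def atz(r,uv,z):
    o,d=ray(r,uv); return o+d*((z-o[2])/d[:,2])[:,None]
def proj(r,P):
    K=np.array([[r['fx'],0,r['cx']],[0,r['fy'],r['cy']],[0,0,1]])
    return cv2.projectPoints(np.array(P,float).reshape(-1,3),np.array(r['rvec'],float),np.array(r['tvec'],float),K,np.array(r['D'],float))[0][:,0]
E
python3 - <<'E'
from h import *
np.set_printoptions(precision=4,suppress=True)
for c in ['scene','top','wrist']:
    r=shot(c,c+'0')
    for n in ['mill','mill_mouth','lever_pad','lid_grip','lid','vase_mid','jam_mid','mug_mid']:
        try: print(c,n,[(round(d['conf'],2),np.round(d['xyz'],4).tolist(), proj(r,d['xyz']).round()[0].tolist()) for d in spotter.place_of(n,c)[:5]])
        except Exception as e: print(c,n,e)
print(ctrl.get_obs())
E
```

```text
pics
scene mill []
scene mill_mouth []
scene lever_pad [(0.55, [0.4772, -0.1893, 0.0725], [253.0, 146.0])]
scene lid_grip [(0.86, [0.6305, 0.1451, 0.0321], [312.0, 243.0]), (0.82, [0.7684, 0.1462, 0.0317], [281.0, 280.0]), (0.76, [0.4854, 0.1613, 0.0389], [346.0, 211.0]), (0.73, [0.5556, 0.2935, 0.0357], [374.0, 254.0])]
scene lid [(0.93, [0.6307, 0.1462, -0.0018], [311.0, 250.0]), (0.79, [0.5563, 0.2898, 0.0009], [370.0, 259.0]), (0.78, [0.7694, 0.151, -0.0021], [282.0, 287.0]), (0.64, [0.4852, 0.1609, -0.0039], [343.0, 220.0])]
scene vase_mid [(0.6, [0.7648, -0.009, 0.0439], [236.0, 244.0])]
scene jam_mid [(0.96, [0.5231, -0.4069, 0.051], [193.0, 129.0])]
scene mug_mid [(0.73, [0.6363, 0.4286, 0.0448], [407.0, 305.0])]
top mill [(0.8, [0.5985, -0.1549, -0.0], [332.0, 222.0])]
top mill_mouth [(0.6, [0.5937, -0.1528, 0.1499], [338.0, 217.0])]
top lever_pad [(0.74, [0.4785, -0.1848, 0.0742], [346.0, 263.0])]
top lid_grip [(0.92, [0.4809, 0.1603, 0.0408], [219.0, 260.0]), (0.75, [0.5544, 0.2943, 0.0341], [172.0, 233.0]), (0.73, [0.7729, 0.1429, 0.0343], [229.0, 158.0]), (0.71, [0.6286,
[... 411 characters left out ...]
 0.0453], [127.0, 201.0])]
wrist mill []
wrist mill_mouth []
wrist lever_pad []
wrist lid_grip []
wrist lid []
wrist vase_mid []
wrist jam_mid []
wrist mug_mid []
{'time_s': 1.35, 'joints': array([-0.9628,  0.3586,  0.0119,  0.    , -1.2241, -0.2881]), 'qd': array([ 0.0018,  0.0002, -0.0013,  0.0012, -0.0003,  0.0008]), 'tau': array([ -0.0003, -58.2381,  29.3321,   7.0025,   0.0126,  -0.    ]), 'ee_pos': array([ 0.2122, -0.6407,  0.2345]), 'eef_rot': array([[-0.    , -0.3145,  0.9493],
       [ 0.    ,  0.9493,  0.3145],
       [-1.    ,  0.    , -0.    ]]), 'contact_force': array([-0.3258, -0.5483,  0.0403]), 'moment': array([-0.0307,  0.0008, -0.049 ]), 'gripper_width': 1.0007856136293298}
```

View pics/scene0.png

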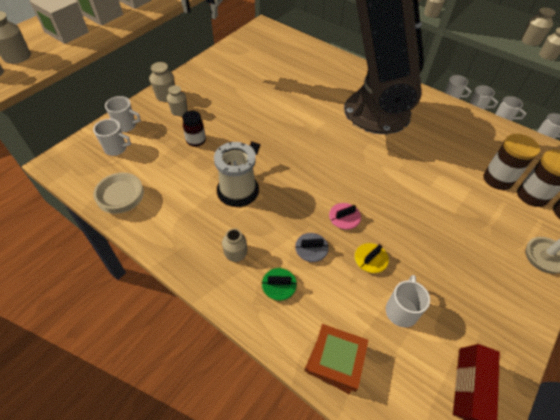

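View pics/top0.png

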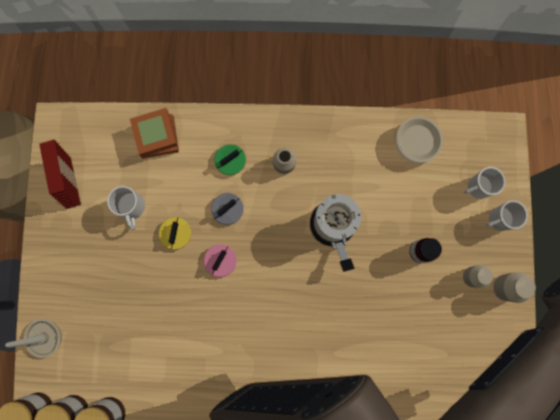

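```bash
python3 - <<'E'
import cv2,numpy as np
t=cv2.imread('pics/top0.png');s=cv2.imread('pics/scene0.png')
cv2.imwrite('pics/crop_a.png',cv2.resize(t[130:290,140:300],None,fx=4,fy=4,interpolation=cv2.INTER_CUBIC)[:600])
cv2.imwrite('pics/crop_b.png',cv2.resize(t[180:300,280:420],None,fx=5,fy=5,interpolation=cv2.INTER_CUBIC))
E
```

```text
(no output)
```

View pics/crop_a.png

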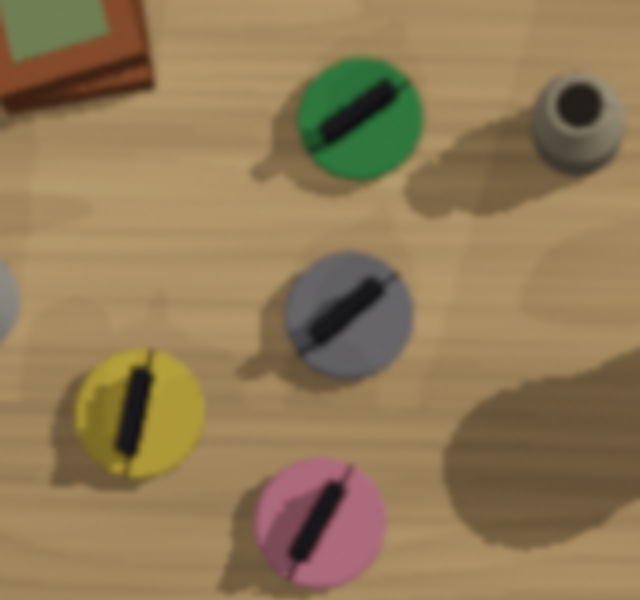

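View pics/crop_b.png

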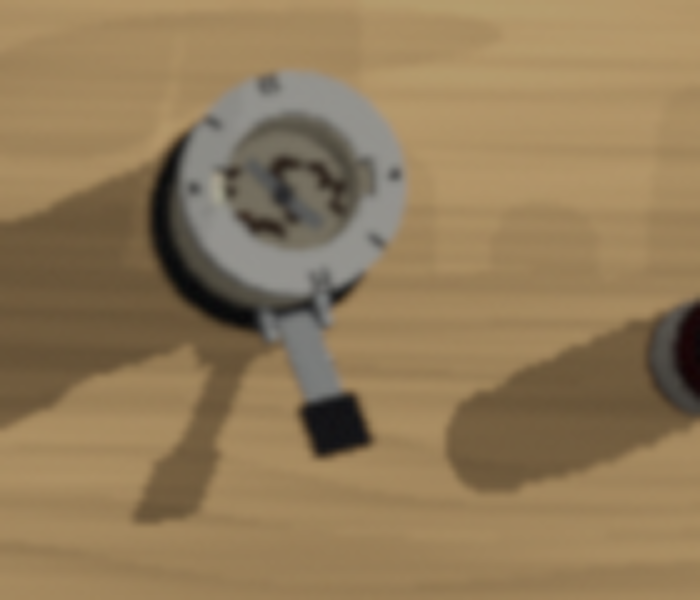

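The candidates for the lid in the top image are grey (228,208), green (230,159), yellow (175,233) and pink (220,261). The description says grey, so I take (228,208). In the crop, the mill's marks show at both ends of each line and the lever pad is at about (347,264). Next I compute the poses.

```bash
python3 - <<'E'
from h import *
np.set_printoptions(precision=4,suppress=True)
r=vision.read_camera('top')
f=lambda p:(np.array(p,float)+.5)/5-.5+[280,180]
dots=f([(193,188),(395,174)]);b1=f([(214,121),(377,240)]);b2=f([(268,83),(320,275)])
for nm,p,a in (('dot',dots,80),('1',b1,40),('2',b2,0)):
    w=atz(r,p,0.15); m=w.mean(0); 
    d=w[0]-w[1]; print(nm,m,np.linalg.norm(d),(np.degrees(np.arctan2(d[1],d[0]))-a))
print('pad',atz(r,f([(337,425)]),0.073))
g=lambda p:(np.array(p,float)+.5)/4-.5+[140,130]
w=atz(r,g([(392,274),(303,352)]),0.021+.0); print('lid strip ends',w.mean(0),w[0]-w[1],np.degrees(np.arctan2(*(w[0]-w[1])[1::-1])))
w=atz(r,g([(376,284),(318,336)]),0.05); print('bar top',w,w.mean(0),np.degrees(np.arctan2(*(w[0]-w[1])[1::-1])))
w=atz(r,g([(350,315)]),0.018);print('flange c',w)
# masks
im=r['frame'];hsv=cv2.cvtColor(im,cv2.COLOR_RGB2HSV)
for c in ['top','scene']:
  r=vision.read_camera(c)
  for n in ['lid_grip','lid','lever_pad','mill','mill_mouth']:
    print(c,n,[(round(d['conf'],2),np.round(d['xyz'],4)) for d in spotter.place_of(n,c)[:4]])
E
```

```text
dot [ 0.5965 -0.1541  0.15  ] 0.10455880153853069 15.243112364753358
1 [ 0.5968 -0.1546  0.15  ] 0.1034074937750702 14.63781103794723
2 [ 0.5978 -0.1539  0.15  ] 0.1026614569844506 15.403831275825098
pad [[ 0.4754 -0.1873  0.073 ]]
lid strip ends [0.6301 0.1464 0.021 ] [ 0.0571 -0.0609  0.    ] -46.86772322760027
bar top [[0.6465 0.1246 0.05  ]
 [0.6092 0.1635 0.05  ]] [0.6278 0.144  0.05  ] -46.204632445294315
flange c [[0.6291 0.145  0.018 ]]
top lid_grip [(0.91, array([0.6301, 0.1451, 0.0372])), (0.91, array([0.7711, 0.142 , 0.0308])), (0.83, array([0.4826, 0.1592, 0.0402])), (0.59, array([0.558 , 0.2943, 0.0377]))]
top lid [(0.97, array([0.6285, 0.1443, 0.0027])), (0.84, array([0.4862, 0.164 , 0.0022])), (0.65, array([ 0.7729,  0.1515, -0.0029])), (0.56, array([ 0.5582,  0.289 , -0.0009]))]
top lever_pad [(0.52, array([ 0.4784, -0.1846,  0.0737])), (0.3, array([ 0.593 , -0.1541,  0.151 ]))]
top mill [(0.8, array([ 0.5981, -0.1544, -0.0007]))]
top mill_mouth [(0.77, array([ 0.5958, -0.1539,  0.1487]))]
scene lid_grip [(0.92, array([0.4846, 0.1628, 0.034 ])), (0.83, array([0.5573, 0.2954, 0.035 ])), (0.71, array([0.767 , 0.1463, 0.0315])), (0.57, array([0.6299, 0.1445, 0.031 ]))]
scene lid [(0.97, array([ 0.5565,  0.2874, -0.002 ])), (0.95, array([ 0.7744,  0.1479, -0.0013])), (0.94, array([ 0.6296,  0.1485, -0.0029])), (0.85, array([ 0.4827,  0.1638, -0.0054]))]
scene lever_pad [(0.61, array([ 0.478 , -0.1891,  0.0758]))]
scene mill [(0.97, array([ 0.5984, -0.153 ,  0.0016])), (0.23, array([ 0.4793, -0.1873,  0.0712]))]
scene mill_mouth [(0.66, array([ 0.6017, -0.1534,  0.1533])), (0.26, array([ 0.5959, -0.1567,  0.0033])), (0.21, array([0.6305, 0.1461, 0.001 ]))]
```

The mill is at about (0.597, -0.154) with yaw 15.2°. The lid is at (0.6295, 0.145) with its bar at -46.5°. The pad press point is (0.4735, -0.1876). I'll move above it with the fingers shut, turning -0.055 rad so the jaws lie across the lever.

>>> send_rows --plan '[0.04,0.069,0,0,0,-0.02,0,0.08,0.139,0,0,0,-0.055,0,0.1,0.173,0,0,0,-0.055,0,0.12,0.208,0,0,0,-0.055,0,0.14,0.243,0,0,0,-0.055,0,0.16,0.277,0,0,0,-0.055,0,0.18,0.312,0,0,0,-0.055,0,0.2,0.347,0,0,0,-0.055,0,0.22,0.381,0,0,0,-0.055,0,0.24,0.416,0,0,0,-0.055,0]'

```text
time_s: 2.83
ee_pos: [0.421, -0.278, 0.235]
eef_rot: [[0.001, -0.262, 0.965], [-0.0, 0.965, 0.262], [-1.0, -0.001, 0.001]]
contact_force: [1.2, -0.9, 0.6]
gripper_width: 0.3
```

>>> send_rows --plan '[0.021,0.037,-0.02,0,0,0,0,0.021,0.037,-0.05,0,0,0,0,0.021,0.037,-0.08,0,0,0,0,0.021,0.037,-0.11,0,0,0,0,0.021,0.037,-0.125,0,0,0,0,0.021,0.037,-0.125,0,0,0,0]'

```text
time_s: 3.33
ee_pos: [0.4392, -0.2421, 0.1063]
eef_rot: [[-0.006, -0.262, 0.965], [0.001, 0.965, 0.262], [-1.0, 0.003, -0.005]]
contact_force: [-0.8, -0.3, 0.0]
gripper_width: 0.005
```

```bash
python3 - <<'E'
from h import *
np.set_printoptions(precision=4,suppress=True)
s=shot('scene','s1');shot('wrist','w1')
o=ctrl.get_obs();print(o['ee_pos'],o['eef_rot'],o['gripper_width'],o['contact_force'],o['time_s'])
cv2.imwrite('pics/s1c.png',cv2.resize(s['frame'][80:220,170:330,::-1],None,fx=4,fy=4))
E
```

```text
[ 0.4416 -0.243   0.1098] [[-0.0007 -0.2621  0.9651]
 [-0.0003  0.9651  0.2621]
 [-1.     -0.0001 -0.0008]] 0.011663182014512346 [ 0.4441 -0.8185  1.0407] 3.4333
```

View pics/s1c.png

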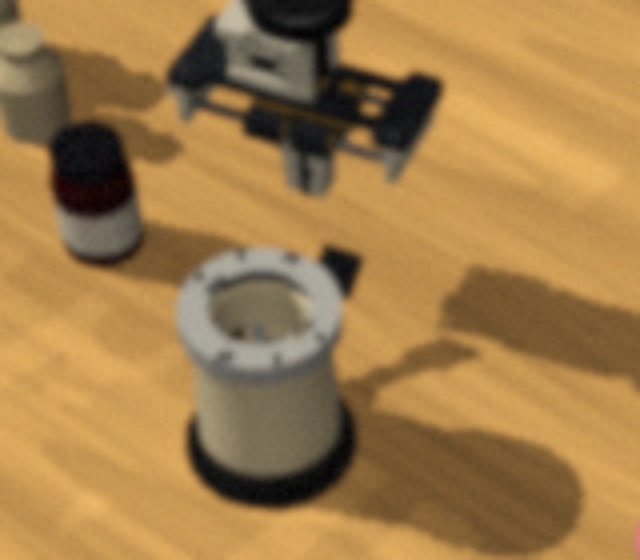

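View pics/w1.png

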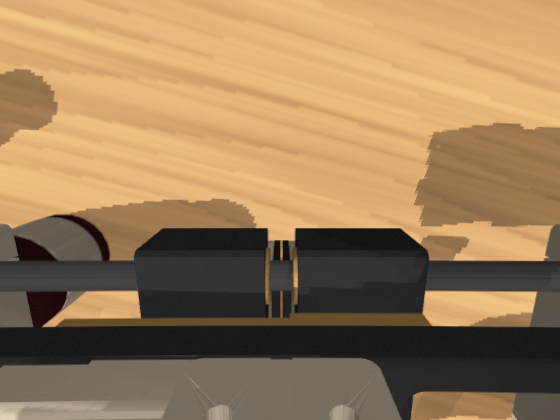

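The fingers are shut and still about 64 mm short of the pad, because the first call moved more slowly than asked. In the crop the pad is at (340,270) with nothing in the way. I'll move over it and press.

>>> send_rows --plan '[0.016,0.028,0,0,0,0,0,0.032,0.0555,0,0,0,0,0,0.032,0.0555,0,0,0,0,0,0.032,0.0555,-0.01,0,0,0,0,0.032,0.0555,-0.02,0,0,0,0,0.032,0.0555,-0.025,0,0,0,0,0.032,0.0555,-0.025,0,0,0,0]'

```text
time_s: 4.02
ee_pos: [0.4729, -0.188, 0.0838]
eef_rot: [[-0.001, -0.261, 0.965], [-0.0, 0.965, 0.261], [-1.0, 0.0, -0.001]]
contact_force: [1.4, 0.8, 4.4]
gripper_width: 0.004
```

>>> send_rows --plan '[0,0,-0.008,0,0,0,0,0,0,-0.016,0,0,0,0,0,0,-0.022,0,0,0,0,0,0,-0.028,0,0,0,0,0,0,-0.034,0,0,0,0,0,0,-0.038,0,0,0,0,0,0,-0.042,0,0,0,0,0,0,-0.046,0,0,0,0,0,0,-0.049,0,0,0,0,0,0,-0.049,0,0,0,0]'

```text
time_s: 4.85
ee_pos: [0.4734, -0.1874, 0.0365]
eef_rot: [[-0.0, -0.263, 0.965], [-0.0, 0.965, 0.263], [-1.0, -0.0, -0.001]]
contact_force: [-4.1, 2.3, 13.2]
gripper_width: 0.006
```

```bash
python3 - <<'E'
from h import *
np.set_printoptions(precision=4,suppress=True)
s=shot('scene','s2')
o=ctrl.get_obs();print(o['ee_pos'],o['contact_force'],o['time_s'])
cv2.imwrite('pics/s2c.png',cv2.resize(s['frame'][80:220,170:330,::-1],None,fx=4,fy=4))
E
```

```text
[ 0.4734 -0.1874  0.0365] [-4.8358  2.5133 13.1608] 4.9
```

View pics/s2c.png

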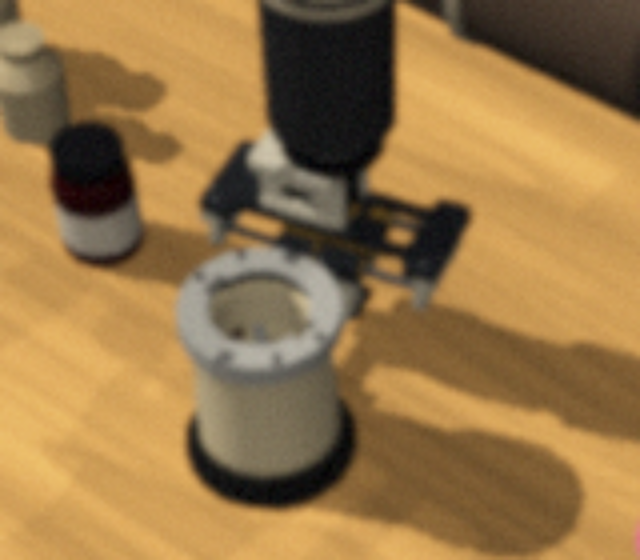

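The reading at the bottom is 13 N, so the lever is on its stop. I lift clear and check whether it stays down.

>>> send_rows --plan '[0,0,0.03,0,0,0,0.02,0,0,0.06,0,0,0,0.05,0,0,0.1,0,0,0,0.08,0,0,0.14,0,0,0,0.087,0,0,0.18,0,0,0,0.087,0,0,0.2,0,0,0,0.087,-0.01,0.05,0.2,0,0,0.1,0.087,-0.01,0.09,0.2,0,0,0.2,0.087,-0.01,0.13,0.2,0,0,0.3,0.087,-0.01,0.17,0.2,0,0,0.4,0.087]'

```text
time_s: 5.73
ee_pos: [0.4628, -0.0202, 0.2359]
eef_rot: [[0.001, -0.62, 0.785], [0.001, 0.785, 0.62], [-1.0, -0.0, 0.001]]
contact_force: [0.9, 1.2, -0.0]
gripper_width: 0.701
```

```bash
python3 - <<'E'
from h import *
np.set_printoptions(precision=4,suppress=True)
s=shot('scene','s3');t=shot('top','t3')
o=ctrl.get_obs();print(o['ee_pos'],o['eef_rot'],o['contact_force'],o['time_s'],o['joints'])
for c in ('top','scene'): print([(d['conf'],d['xyz']) for d in spotter.place_of('lever_pad',c)])
a=cv2.resize(s['frame'][80:220,170:330,::-1],None,fx=2.4,fy=2.4);b=cv2.resize(t['frame'][160:300,260:420,::-1],None,fx=2.4,fy=2.4)
cv2.imwrite('pics/s3c.png',np.hstack([a,b]))
E
```

```text
[ 0.4637 -0.0168  0.2359] [[ 0.0016 -0.6245  0.781 ]
 [ 0.0012  0.781   0.6245]
 [-1.     -0.0001  0.002 ]] [ 0.7393 -0.1157  0.2899] 5.8333 [ 0.3894  0.0016 -0.4309 -0.0006 -1.1363 -1.2855]
[(0.63, [0.4612, -0.1908, 0.0305])]
[(0.38, [0.4603, -0.1898, 0.0308])]
```

View pics/s3c.png

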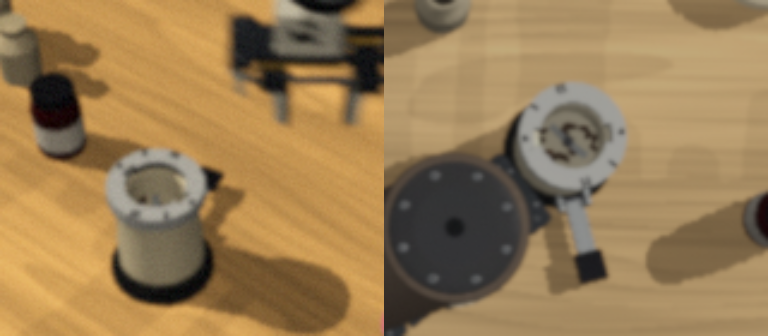

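The pad now reads 31 mm high and about 140 mm out, and the crop shows the lever down, so it has latched. Now I go to the grey lid, turning +1.656 rad so the jaws lie across its bar.

>>> send_rows --plan '[0.014,0.014,0,0,0,0.11,0.06,0.028,0.028,0,0,0,0.22,0.06,0.042,0.042,0,0,0,0.33,0.06,0.056,0.056,0,0,0,0.44,0.06,0.07,0.07,0,0,0,0.55,0.06,0.084,0.084,0,0,0,0.66,0.06,0.098,0.098,0,0,0,0.77,0.06,0.112,0.112,0,0,0,0.88,0.06,0.126,0.126,0,0,0,0.99,0.06,0.14,0.14,0,0,0,1.1,0.06]'

```text
time_s: 6.77
ee_pos: [0.6044, 0.1172, 0.235]
eef_rot: [[-0.001, -0.981, -0.195], [-0.0, -0.195, 0.981], [-1.0, 0.001, -0.0]]
contact_force: [0.2, 0.7, 0.4]
gripper_width: 0.687
```

```bash
python3 - <<'E'
from h import *
np.set_printoptions(precision=4,suppress=True)
o=ctrl.get_obs();print(o['ee_pos'],o['time_s'],o['joints'],np.arctan2(o['eef_rot'][1,1],o['eef_rot'][0,1]), 'want yaw',np.radians(223.5))
print(o['eef_rot'])
E
```

```text
[0.6044 0.1172 0.235 ] 6.7667 [ 0.5084  0.2622 -0.1243  0.     -1.1851 -0.3122] -2.9453898858092655 want yaw 3.9008108782073267
[[-0.0007 -0.9808 -0.1949]
 [-0.0004 -0.1949  0.9808]
 [-1.      0.0008 -0.0002]]
```

>>> send_rows --plan '[0.006,0.006,-0.02,0,0,0.11,0.06,0.012,0.012,-0.04,0,0,0.22,0.06,0.018,0.018,-0.06,0,0,0.33,0.06,0.025,0.028,-0.08,0,0,0.44,0.06,0.025,0.028,-0.095,0,0,0.563,0.06,0.025,0.028,-0.095,0,0,0.563,0.06,0.025,0.028,-0.095,0,0,0.563,0.06]'

```text
time_s: 7.35
ee_pos: [0.6282, 0.1447, 0.1395]
eef_rot: [[-0.002, -0.731, -0.682], [-0.002, -0.682, 0.731], [-1.0, 0.003, 0.001]]
contact_force: [0.7, 0.0, 0.5]
gripper_width: 0.685
```

```bash
python3 - <<'E'
from h import *
np.set_printoptions(precision=4,suppress=True)
o=ctrl.get_obs();print(o['ee_pos'],o['time_s'],np.arctan2(o['eef_rot'][1,1],o['eef_rot'][0,1])+2*np.pi)
r=shot('wrist','w4')
for n in ('lid_grip','lid'):print(n,[(d['conf'],d['xyz']) for d in spotter.place_of(n,'wrist')])
print(proj(r,[o['ee_pos'],[.6295,.145,.05],[.6295,.145,.02]]))
shot('scene','s4')
E
```

```text
[0.6282 0.1447 0.1395] 7.35 3.892626089112581
lid_grip [(0.59, [0.774, 0.1442, 0.0315]), (0.56, [0.6266, 0.1442, 0.036])]
lid [(0.88, [0.6293, 0.1455, 0.0027]), (0.78, [0.775, 0.1444, -0.0009]), (0.23, [0.63, 0.1469, 0.0367])]
[[281.1299 263.3218]
 [279.2336 215.7394]
 [279.306  206.6931]]
```

View pics/w4.png

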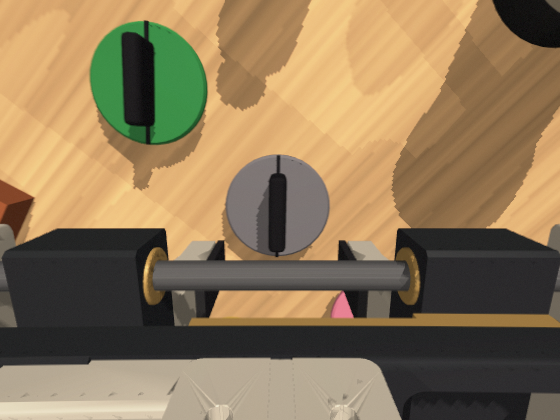

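View pics/s4.png

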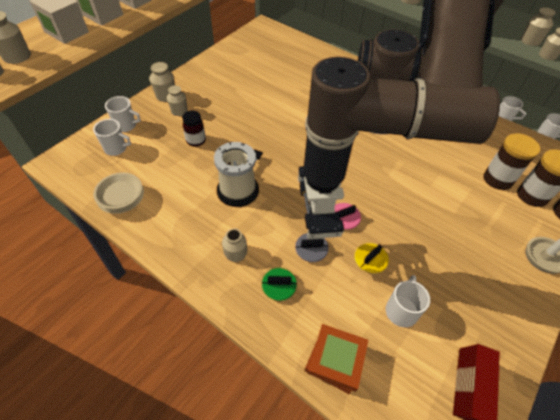

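The wrist picture shows the grey lid at (278,205) with its bar upright between the fingers. Green is at (148,82) and outside the jaws. I refine the lid's centre and the bar direction from the flange rim and the strip ends.

```bash
python3 - <<'E'
from h import *
np.set_printoptions(precision=4,suppress=True)
r=vision.read_camera('wrist');o=ctrl.get_obs()
im=r['frame'];hsv=cv2.cvtColor(im,cv2.COLOR_RGB2HSV)
reg=[d for d in spotter.outline_of('lid','wrist')]
for d in reg:
    ys,xs=np.nonzero(d['region']);print(d['conf'],xs.min(),xs.max(),ys.min(),ys.max())
print(atz(r,[(226,205),(329,205)],.02),atz(r,[(277.5,154),(277.5,256)],.02))
w=atz(r,[(278.5,156),(277,254)],.02);print('strip',w.mean(0),np.degrees(np.arctan2(*(w[0]-w[1])[1::-1])))
w=atz(r,[(279,174),(277,251)],.05);print('bar',w,w.mean(0),np.degrees(np.arctan2(*(w[0]-w[1])[1::-1])),np.linalg.norm(w[0]-w[1]))
cv2.imwrite('pics/w4c.png',cv2.resize(im[140:270,210:345,::-1],None,fx=4,fy=4,interpolation=cv2.INTER_CUBIC))
E
```

```text
0.78 333 353 291 317
0.61 229 331 154 255
0.6 96 211 22 143
[[0.6658 0.1782 0.02  ]
 [0.5996 0.1161 0.02  ]] [[0.6629 0.1147 0.02  ]
 [0.5999 0.1823 0.02  ]]
strip [0.6314 0.1483 0.02  ] -47.865783881867614
bar [[0.653  0.1231 0.05  ]
 [0.6113 0.1701 0.05  ]] [0.6322 0.1466 0.05  ] -48.44009764067132 0.06282185214116398
```

View pics/w4c.png

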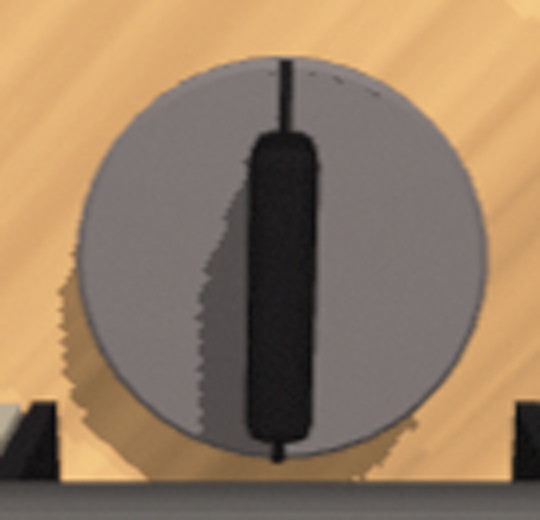

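>>> send_rows --plan '[0.003,0.002,-0.02,0,0,-0.008,0.06,0.003,0.002,-0.04,0,0,-0.008,0.06,0.003,0.002,-0.06,0,0,-0.008,0.06,0.003,0.002,-0.08,0,0,-0.008,0.06,0.003,0.002,-0.095,0,0,-0.008,0.06,0.003,0.002,-0.104,0,0,-0.008,0.06,0.003,0.002,-0.109,0,0,-0.008,0.06,0.003,0.002,-0.109,0,0,-0.008,0.06]'

```text
time_s: 8.32
ee_pos: [0.6312, 0.1483, 0.0311]
eef_rot: [[-0.001, -0.733, -0.681], [-0.0, -0.681, 0.733], [-1.0, 0.001, 0.0]]
contact_force: [0.6, -0.7, 0.5]
gripper_width: 0.687
```

>>> send_rows --plan '[0,0,0,0,0,0,0,0,0,0,0,0,0,0,0,0,0,0,0,0,0,0,0,0,0,0,0,0,0,0,0,0,0,0,0,0,0,0,0,0,0,0,0,0,0,0,0,0,0]'

```text
time_s: 8.9
ee_pos: [0.6315, 0.1485, 0.0317]
eef_rot: [[0.0, -0.732, -0.681], [0.0, -0.681, 0.732], [-1.0, -0.0, -0.0]]
contact_force: [-0.6, -0.7, 0.3]
gripper_width: 0.216
```

>>> send_rows --plan '[0,0,0,0,0,0,0,0,0,0,0,0,0,0,0,0,0,0,0,0,0,0,0,0,0,0,0,0]'

```text
time_s: 9.23
ee_pos: [0.6313, 0.1484, 0.0316]
eef_rot: [[-0.0, -0.732, -0.681], [-0.0, -0.681, 0.732], [-1.0, 0.0, 0.0]]
contact_force: [-1.4, -0.4, 2.3]
gripper_width: 0.151
```

>>> send_rows --plan '[0,0,0.03,0,0,0,0,0,0,0.06,0,0,0,0,0,0,0.1,0,0,0,0,0,0,0.14,0,0,0,0,0,0,0.18,0,0,0,0,0,0,0.2,0,0,0,0,0,0,0.2,0,0,0,0]'

```text
time_s: 9.82
ee_pos: [0.634, 0.1493, 0.2381]
eef_rot: [[0.009, -0.732, -0.681], [0.004, -0.681, 0.732], [-1.0, -0.009, -0.004]]
contact_force: [0.5, 0.1, -0.5]
gripper_width: 0.155
```

```bash
python3 - <<'E'
from h import *
np.set_printoptions(precision=4,suppress=True)
o=ctrl.get_obs();print(o['ee_pos'],o['time_s'],np.degrees(np.arctan2(o['eef_rot'][1,1],o['eef_rot'][0,1]))+360,o['contact_force'],o['gripper_width'])
r=shot('wrist','w5')
for n in ('lid_grip','lid'):print(n,[(d['conf'],d['xyz']) for d in spotter.place_of(n,'wrist')])
s=shot('scene','s5')
for n in ('lid_grip','lid'):print(n,[(d['conf'],d['xyz']) for d in spotter.place_of(n,'scene')])
cv2.imwrite('pics/s5c.png',cv2.resize(s['frame'][140:280,230:400,::-1],None,fx=4,fy=4))
E
```

```text
[0.634  0.1493 0.2381] 9.8167 222.9525327383165 [ 0.5047  0.0565 -0.4683] 0.15540209386621864
lid_grip [(0.82, [0.7762, 0.1445, 0.0327]), (0.57, [0.6307, 0.1457, 0.2431])]
lid [(0.81, [0.6346, 0.1506, 0.2114]), (0.58, [0.7756, 0.1458, 0.0024])]
lid_grip [(0.91, [0.4841, 0.1622, 0.0393]), (0.74, [0.6305, 0.1435, 0.2335]), (0.73, [0.5546, 0.2977, 0.0336]), (0.66, [0.7688, 0.1437, 0.0337]), (0.41, [0.5234, -0.405, 0.0522])]
lid [(0.97, [0.487, 0.1618, -0.0054]), (0.79, [0.7726, 0.1491, -0.0009]), (0.79, [0.559, 0.2894, 0.003]), (0.54, [0.6279, 0.1487, 0.1993])]
```

View pics/w5.png

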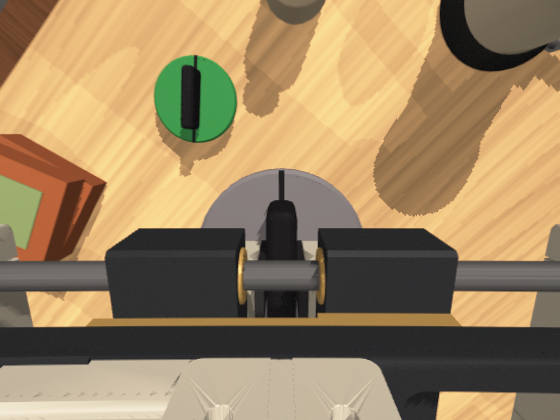

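View pics/s5c.png

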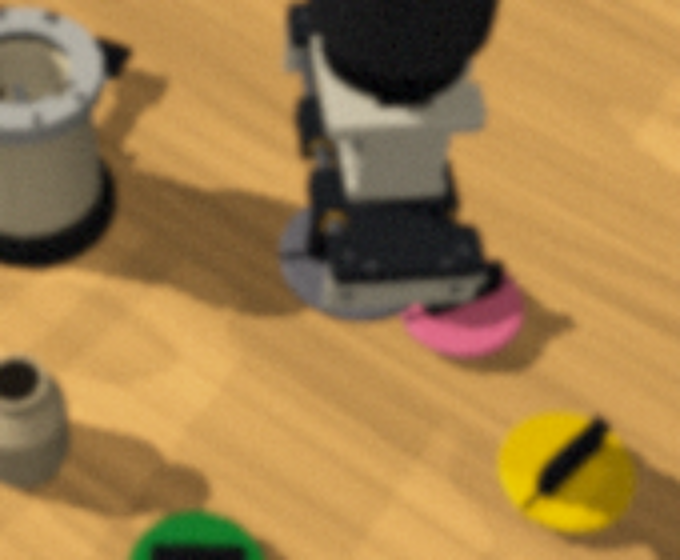

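The lid is held with the bar across the pads and the far rim at (282,169). Next I measure its offset along the bar in the hand, and re-measure the mill from the marks.

```bash
python3 - <<'E'
from h import *
np.set_printoptions(precision=4,suppress=True)
o=ctrl.get_obs();r=vision.read_camera('wrist');o=ctrl.get_obs()
T=np.array(o['ee_pos']);R=np.array(o['eef_rot']);print(T)
zt=T[2]-0.0116
# tool z horizontal axis = along bar
for uv in [(282,168.5),(281.5,202)]:
    z=zt if uv[1]<180 else T[2]+0.0184
    w=atz(r,[uv],z)[0]; print(uv,w,(R.T@(w-T)))
w=atz(r,[(203,228),(361,228)],zt);print([R.T@(x-T) for x in w])
# rim fit: edge points of flange, fit circle r=46
im=cv2.cvtColor(r['frame'],cv2.COLOR_RGB2GRAY)
cv2.imwrite('pics/w5c.png',cv2.resize(r['frame'][155:240,190:375,::-1],None,fx=4,fy=4,interpolation=cv2.INTER_CUBIC))
t=shot('top','t5')
cv2.imwrite('pics/t5c.png',cv2.resize(t['frame'][180:300,280:420,::-1],None,fx=5,fy=5,interpolation=cv2.INTER_CUBIC))
E
```

```text
[0.6309 0.1482 0.2299]
(282, 168.5) [0.6621 0.1136 0.2183] [ 0.0116  0.0006 -0.0466]
(281.5, 202) [0.6552 0.1216 0.2483] [-0.0184  0.0003 -0.036 ]
[array([ 0.0115, -0.0413, -0.0152]), array([ 0.0117,  0.0426, -0.015 ])]
```

View pics/w5c.png

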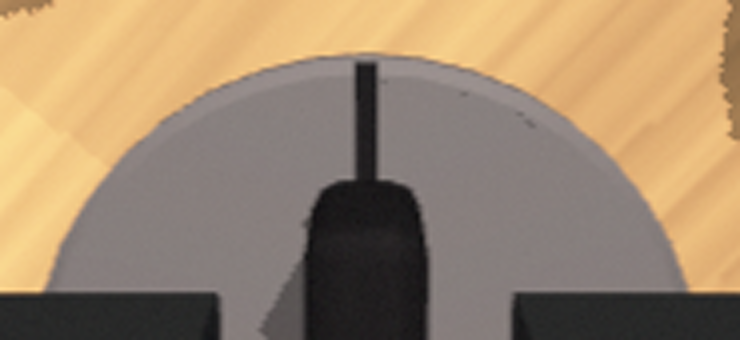

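View pics/t5c.png

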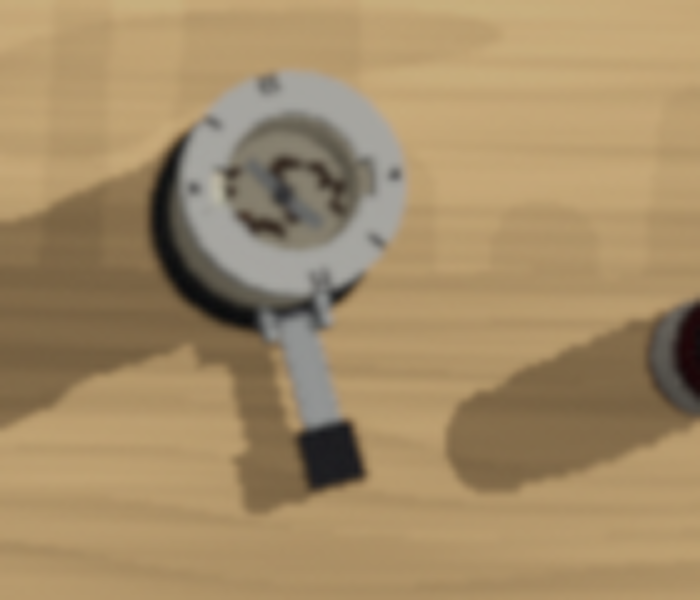

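```bash
python3 - <<'E'
from h import *
from scipy.optimize import least_squares
np.set_printoptions(precision=4,suppress=True)
r=vision.read_camera('wrist');o=ctrl.get_obs()
T=np.array(o['ee_pos']);R=np.array(o['eef_rot'])
zt=T[2]-0.0116
print(R.T@(atz(r,[(281.5,200.3)],zt)[0]-T),R.T@(atz(r,[(281.5,213)],T[2]+.0184)[0]-T))
# rim edge pts from crop
c=np.array([(45,290),(80,215),(130,153),(200,100),(280,66),(366,54),(450,66),(530,103),(600,155),(650,215),(688,290)],float)
uv=(c+.5)/4-.5+[190,155]
w=atz(r,uv,zt)
f=lambda p:np.hypot(*(w[:,:2]-p[:2]).T)-p[2]
for k in (0,1):
  s=least_squares(f if k==0 else (lambda p:np.hypot(*(w[:,:2]-p[:2]).T)-.046),T.tolist()); print(s.x, R.T@(np.r_[s.x[:2],zt]-T), s.cost**.5)
# lower rim at -6mm, cx variation
w=atz(r,uv,zt-.003); s=least_squares(lambda p:np.hypot(*(w[:,:2]-p[:2]).T)-.046,T[:2]);print(R.T@(np.r_[s.x[:2],zt]-T), s.cost**.5)
E
```

```text
[ 0.0116  0.0004 -0.0302] [-0.0184  0.0003 -0.0313]
[0.6324 0.1468 0.0444] [ 0.0116  0.0001 -0.002 ] 0.0007563913540441396
[0.6311 0.1483 0.2304] [ 0.0116  0.0001 -0.    ] 0.001366436694714955
[0.0116 0.0001 0.0001] 0.0009406502634169245
```

The lid axis coincides with the TCP within about 1 mm. I'll go near the mill, turn the bar to the entry line (-0.659 rad), and look at the mouth with the wrist camera.

>>> send_rows --plan '[-0.005,-0.02,0.005,0,0,-0.07,0,-0.01,-0.045,0.01,0,0,-0.15,0,-0.015,-0.07,0.02,0,0,-0.23,0,-0.02,-0.095,0.03,0,0,-0.31,0,-0.025,-0.12,0.03,0,0,-0.39,0,-0.03,-0.145,0.03,0,0,-0.47,0,-0.036,-0.17,0.03,0,0,-0.55,0,-0.043,-0.185,0.03,0,0,-0.61,0,-0.043,-0.193,0.03,0,0,-0.659,0,-0.043,-0.193,0.03,0,0,-0.659,0]'

```text
time_s: 11.1
ee_pos: [0.5879, -0.0462, 0.2614]
eef_rot: [[-0.0, -0.996, -0.086], [-0.0, -0.086, 0.996], [-1.0, 0.0, -0.0]]
contact_force: [0.8, -0.5, -1.0]
gripper_width: 0.159
```

>>> send_rows --plan '[0,0,0,0,0,0,0,0,0,0,0,0,0,0,0,0,0,0,0,0,0]'

```text
time_s: 11.35
ee_pos: [0.5886, -0.0439, 0.2613]
eef_rot: [[-0.0, -0.996, -0.091], [-0.0, -0.091, 0.996], [-1.0, 0.0, 0.0]]
contact_force: [-0.5, 0.1, -0.8]
gripper_width: 0.159
```

```bash
python3 - <<'E'
from h import *
np.set_printoptions(precision=4,suppress=True)
r=shot('wrist','w6');o=ctrl.get_obs();print(o['ee_pos'],o['time_s'],np.degrees(np.arctan2(o['eef_rot'][1,1],o['eef_rot'][0,1]))%360)
for n in ('mill_mouth','mill'):print(n,[(d['conf'],d['xyz']) for d in spotter.place_of(n,'wrist')])
print(proj(r,[.597,-.154,.15]))
E
```

```text
[ 0.5886 -0.0439  0.2613] 11.4 185.2463685131841
mill_mouth [(0.96, [0.6, -0.1498, 0.1494])]
mill []
[[282.6831  69.1007]]
```

View pics/w6.png

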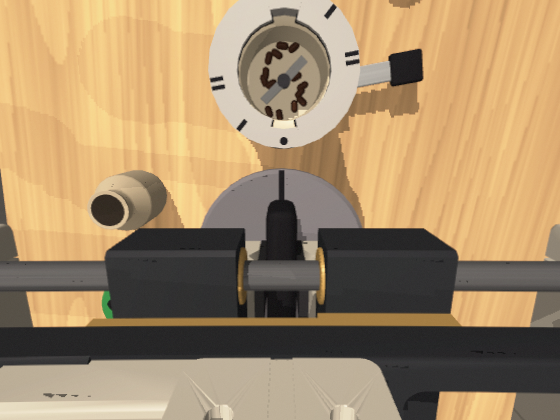

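The wrist view shows the mouth at (285,70), the near dot at (284,141), bars at (242,125) and (330,12), and double bars at (217,83) and (351,58). I fit the mill from these.

```bash
python3 - <<'E'
from h import *
from scipy.optimize import least_squares
np.set_printoptions(precision=4,suppress=True)
r=vision.read_camera('wrist');o=ctrl.get_obs();T=np.array(o['ee_pos']);R=np.array(o['eef_rot'])
f=r['frame']
cv2.imwrite('pics/w6c.png',cv2.resize(f[0:150,200:370,::-1],None,fx=4,fy=4,interpolation=cv2.INTER_CUBIC))
# dark blobs on neck
g=cv2.cvtColor(f,cv2.COLOR_RGB2GRAY)
n,l,st,ce=cv2.connectedComponentsWithStats((g<70).astype(np.uint8))
out=[]
for i in range(1,n):
    if 8<st[i,4]<150 and ce[i][1]<150:
        w=atz(r,[ce[i]],.15)[0]; print(ce[i],st[i,4],w,np.hypot(*(w[:2]-[.598,-.152]))); 
E
```

```text
[330.1017  10.7627] 59 [ 0.5662 -0.1959  0.15  ] 0.05422366658462158
[268.875   22.9375] 16 [ 0.6099 -0.1841  0.15  ] 0.03423040160955046
[298.4  22.8] 15 [ 0.5883 -0.1862  0.15  ] 0.03550275759318679
[251.6286  35.4857] 35 [ 0.6219 -0.1747  0.15  ] 0.03301053660702178
[315.8214  35.4286] 28 [ 0.5746 -0.1791  0.15  ] 0.03579262355498034
[272.2857  55.6714] 140 [ 0.6056 -0.1626  0.15  ] 0.013018598473390382
[350.9149  53.4043] 47 [ 0.5469 -0.1694  0.15  ] 0.053979495385108156
[352.0732  61.9024] 41 [ 0.5452 -0.1637  0.15  ] 0.05412076427109725
[296.5333  76.6667] 45 [ 0.5859 -0.1497  0.15  ] 0.01232023773945782
[283.3259  80.5333] 135 [ 0.5957 -0.1461  0.15  ] 0.006369538363313514
[216.3429  78.8857] 35 [ 0.6469 -0.1425  0.15  ] 0.04978366575612165
[217.9062  87.0625] 32 [ 0.6455 -0.1368  0.15  ] 0.04984162457586609
[268.5902 110.918 ] 61 [ 0.6052 -0.1229  0.15  ] 0.029940845682596192
[279.0741 114.2407] 54 [ 0.5968 -0.1212  0.15  ] 0.030823345908713294
[241.3415 124.8293] 41 [ 0.6259 -0.1105  0.15  ] 0.05001253139096182
[283.25  140.575] 40 [ 0.5916 -0.1014  0.15  ] 0.05102909968727918
```

View pics/w6c.png

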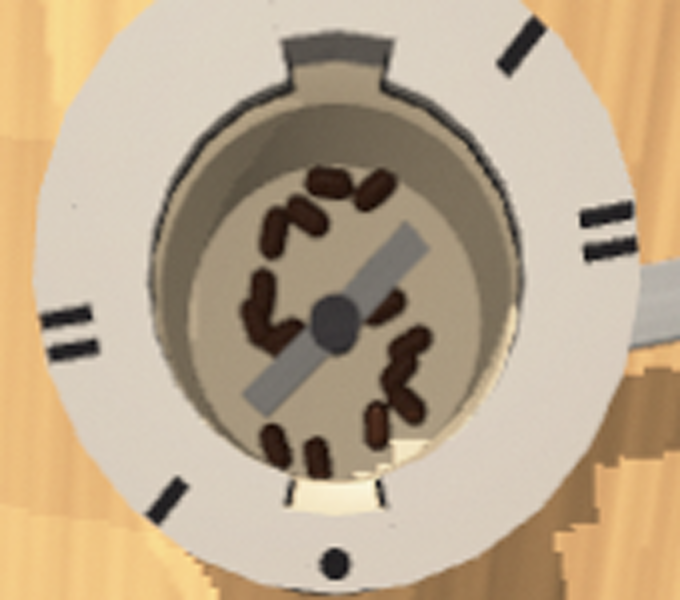

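Both mark pairs agree: centre (0.596, -0.153), yaw 15.05°. Top gave (0.597, -0.154). Now I move over the mouth and down to just above it.

>>> send_rows --plan '[0.0015,-0.02,0,0,0,0,0,0.003,-0.05,-0.005,0,0,0,0,0.005,-0.08,-0.015,0,0,0,0,0.0077,-0.1,-0.025,0,0,0,0,0.0077,-0.1095,-0.04,0,0,0,0,0.0077,-0.1095,-0.055,0,0,0,0,0.0077,-0.1095,-0.068,0,0,0,0,0.0077,-0.1095,-0.072,0,0,0,0,0.0077,-0.1095,-0.072,0,0,0,0,0.0077,-0.1095,-0.072,0,0,0,0]'

```text
time_s: 12.38
ee_pos: [0.5965, -0.1539, 0.19]
eef_rot: [[0.0, -0.996, -0.091], [-0.0, -0.091, 0.996], [-1.0, -0.0, -0.0]]
contact_force: [0.5, -0.3, -0.8]
gripper_width: 0.156
```

```bash
python3 - <<'E'
from h import *
np.set_printoptions(precision=4,suppress=True)
r=shot('wrist','w7');o=ctrl.get_obs();print(o['ee_pos'],o['contact_force'],o['time_s'],np.degrees(np.arctan2(o['eef_rot'][1,1],o['eef_rot'][0,1]))%360)
t=shot('scene','s7')
a=cv2.resize(t['frame'][80:220,170:330,::-1],None,fx=4,fy=4,interpolation=cv2.INTER_CUBIC)
cv2.imwrite('pics/s7c.png',a)
E
```

```text
[ 0.5968 -0.1538  0.1905] [ 0.1201  0.4752 -0.7866] 12.4333 185.20154299645236
```

View pics/w7.png

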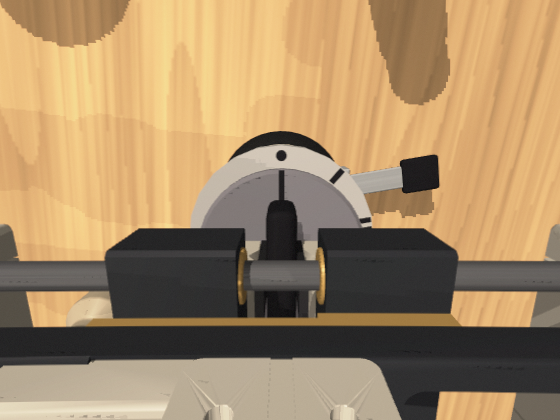

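View pics/s7c.png

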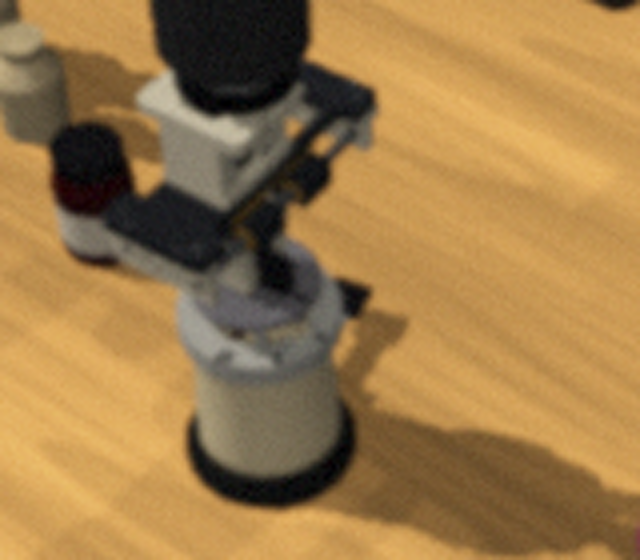

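The dot at (281,156) lines up with the lid's strip at (281,185), and the lever is still down at (420,172). I descend slowly.

>>> send_rows --plan '[0,0,-0.003,0,0,0,0,0,0,-0.006,0,0,0,0,0,0,-0.009,0,0,0,0,0,0,-0.012,0,0,0,0,0,0,-0.014,0,0,0,0,0,0,-0.016,0,0,0,0,0,0,-0.016,0,0,0,0]'

```text
time_s: 13.07
ee_pos: [0.5959, -0.154, 0.173]
eef_rot: [[-0.001, -0.996, -0.09], [0.0, -0.09, 0.996], [-1.0, 0.001, 0.0]]
contact_force: [-0.7, 0.6, -0.2]
gripper_width: 0.16
```

No contact force at 0.173, which is below the stuck height of 0.182, so the lugs are in the gaps.

>>> send_rows --plan '[0,0,-0.002,0,0,0,0,0,0,-0.004,0,0,0,0,0,0,-0.006,0,0,0,0,0,0,-0.0075,0,0,0,0,0,0,-0.0075,0,0,0,0,0,0,-0.0075,0,0,0,0]'

```text
time_s: 13.57
ee_pos: [0.5963, -0.1541, 0.1676]
eef_rot: [[0.001, -0.996, -0.09], [-0.0, -0.09, 0.996], [-1.0, -0.001, -0.001]]
contact_force: [-4.5, 2.5, 9.4]
gripper_width: 0.16
```

```bash
python3 - <<'E'
from h import *
np.set_printoptions(precision=4,suppress=True)
r=shot('wrist','w8');o=ctrl.get_obs();print(o['ee_pos'],o['contact_force'],o['moment'],o['time_s'],o['gripper_width'])
t=shot('scene','s8')
for n in ('lid_grip','lid'):print(n,[(d['conf'],d['xyz']) for d in spotter.place_of(n,'scene')][:5])
a=cv2.resize(t['frame'][80:220,170:330,::-1],None,fx=4,fy=4,interpolation=cv2.INTER_CUBIC)
cv2.imwrite('pics/s8c.png',a)
E
```

```text
[ 0.5963 -0.1541  0.1676] [-4.3872  1.5093  9.0797] [0.8392 1.656  0.0157] 13.6167 0.15745060392895227
lid_grip [(0.91, [0.4861, 0.1605, 0.0387]), (0.89, [0.5953, -0.1578, 0.1678]), (0.75, [0.7688, 0.1477, 0.0333]), (0.71, [0.559, 0.2944, 0.0337]), (0.31, [0.5948, -0.1541, 0.1349])]
lid [(0.93, [0.5563, 0.2876, -0.0015]), (0.87, [0.7697, 0.1466, -0.0016]), (0.76, [0.4814, 0.1635, -0.005]), (0.69, [0.4603, -0.1933, 0.0286])]
```

View pics/w8.png

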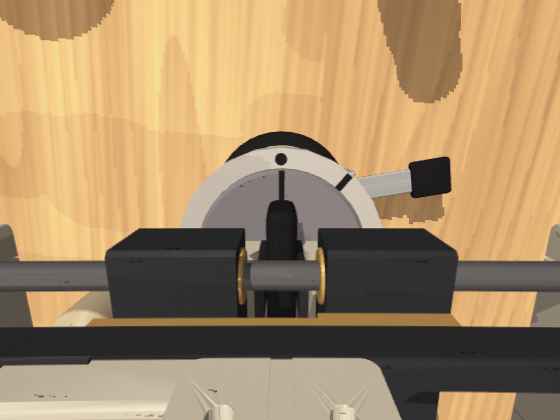

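View pics/s8c.png

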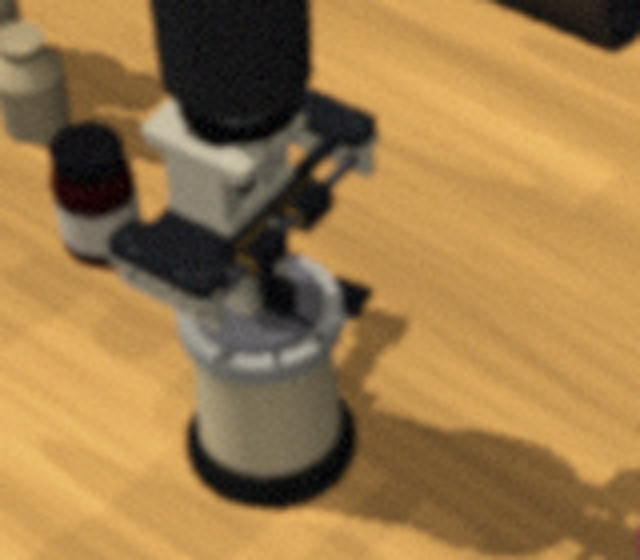

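The lid is home: TCP 0.1676 as predicted, with 9 N of push and the flange seen lying on the neck. I ease the push slightly and twist clockwise in steps.

>>> send_rows --plan '[-0.0005,0.0003,0.0003,0,0,0,0,-0.0005,0.0003,0.0003,0,0,-0.06,0,-0.0005,0.0003,0.0003,0,0,-0.12,0,-0.0005,0.0003,0.0003,0,0,-0.18,0,-0.0005,0.0003,0.0003,0,0,-0.24,0,-0.0005,0.0003,0.0003,0,0,-0.3,0,-0.0005,0.0003,0.0003,0,0,-0.36,0,-0.0005,0.0003,0.0003,0,0,-0.42,0,-0.0005,0.0003,0.0003,0,0,-0.48,0,-0.0005,0.0003,0.0003,0,0,-0.54,0]'

```text
time_s: 14.6
ee_pos: [0.5965, -0.1543, 0.1676]
eef_rot: [[0.002, -0.9, 0.437], [-0.001, 0.437, 0.9], [-1.0, -0.002, -0.0]]
contact_force: [0.7, -1.2, 5.0]
gripper_width: 0.161
```

>>> send_rows --plan '[0,0,0,0,0,-0.05,0,0,0,0,0,0,-0.1,0,0,0,0,0,0,-0.13,0,0,0,0,0,0,-0.16,0,0,0,0,0,0,-0.16,0,0,0,0,0,0,-0.16,0]'

```text
time_s: 15.1
ee_pos: [0.5964, -0.1543, 0.1676]
eef_rot: [[0.002, -0.82, 0.573], [-0.001, 0.573, 0.82], [-1.0, -0.002, 0.0]]
contact_force: [-0.7, -1.2, 5.8]
gripper_width: 0.159
```

```bash
python3 - <<'E'
from h import *
np.set_printoptions(precision=4,suppress=True)
r=shot('wrist','w9');o=ctrl.get_obs();print(o['ee_pos'],o['contact_force'],o['moment'],o['time_s'],o['gripper_width'],np.degrees(np.arctan2(o['eef_rot'][1,1],o['eef_rot'][0,1]))%360)
cv2.imwrite('pics/w9c.png',cv2.resize(r['frame'][120:250,170:400,::-1],None,fx=3.4,fy=3.4,interpolation=cv2.INTER_CUBIC))
E
```

```text
[ 0.5964 -0.1542  0.1676] [-1.0746 -1.2109  5.5329] [-0.2732  0.4139  0.0677] 15.15 0.1554377046967215 145.075532971496
```

View pics/w9c.png

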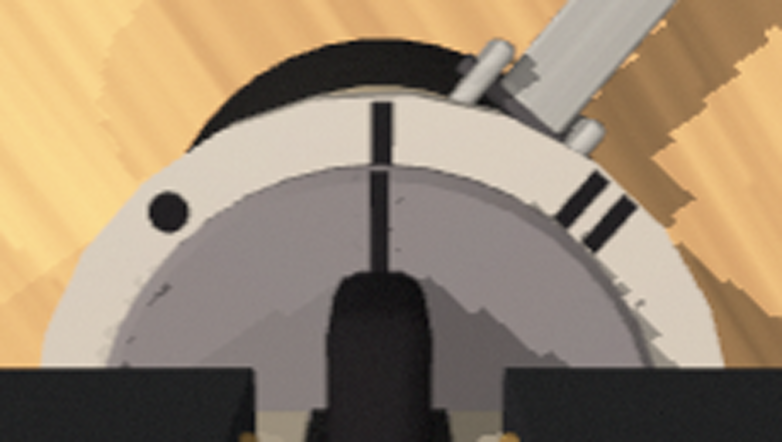

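The lid's strip runs straight into the single bar (both at x≈380 in the crop), and the tool has turned exactly 40°. I hold briefly, then check for creep, the lever and the bystanders.

>>> send_rows --plan '[0,0,0,0,0,0,0,0,0,0,0,0,0,0,0,0,0,0,0,0,0,0,0,0,0,0,0,0,0,0,0,0,0,0,0,0,0,0,0,0,0,0,0,0,0,0,0,0,0,0,0,0,0,0,0,0]'

```text
time_s: 15.82
ee_pos: [0.5964, -0.1542, 0.1676]
eef_rot: [[0.002, -0.82, 0.572], [-0.001, 0.572, 0.82], [-1.0, -0.002, 0.0]]
contact_force: [-1.1, -0.7, 6.3]
gripper_width: 0.157
```

```bash
python3 - <<'E'
from h import *
np.set_printoptions(precision=4,suppress=True)
r=shot('wrist','w10');o=ctrl.get_obs();print(o['ee_pos'],o['contact_force'],o['moment'],o['qd'],o['time_s'],np.degrees(np.arctan2(o['eef_rot'][1,1],o['eef_rot'][0,1]))%360)
shot('scene','s10')
for n in ('lever_pad','vase_mid','jam_mid','mug_mid','lid_grip'):print(n,[(round(d['conf'],2),np.round(d['xyz'],4)) for d in spotter.place_of(n,'scene')][:5])
cv2.imwrite('pics/w10c.png',cv2.resize(r['frame'][120:250,170:400,::-1],None,fx=3.4,fy=3.4,interpolation=cv2.INTER_CUBIC))
E
```

```text
[ 0.5964 -0.1542  0.1676] [-0.4291 -2.0558  5.0849] [-0.3459  0.3543  0.093 ] [-0.0004  0.0006  0.0027 -0.0002  0.0013  0.0009] 15.8667 145.07793585795793
lever_pad [(0.63, array([ 0.4588, -0.1935,  0.0284]))]
vase_mid [(0.67, array([ 0.7653, -0.0078,  0.0465]))]
jam_mid [(0.7, array([ 0.521 , -0.4047,  0.0504])), (0.6, array([ 0.5963, -0.157 ,  0.17  ]))]
mug_mid [(0.89, array([0.6396, 0.4255, 0.0475]))]
lid_grip [(0.93, array([ 0.5975, -0.1571,  0.1685])), (0.8, array([0.7686, 0.1445, 0.0326])), (0.77, array([0.556 , 0.2958, 0.0348])), (0.71, array([0.4843, 0.165 , 0.0382]))]
```

View pics/w10c.png

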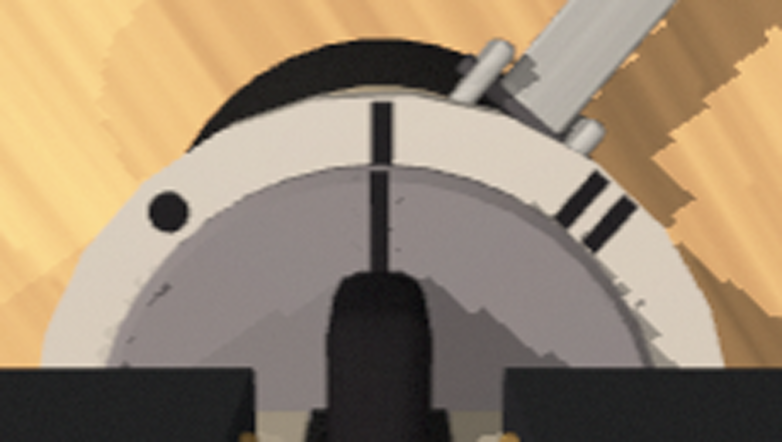

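View pics/s10.png

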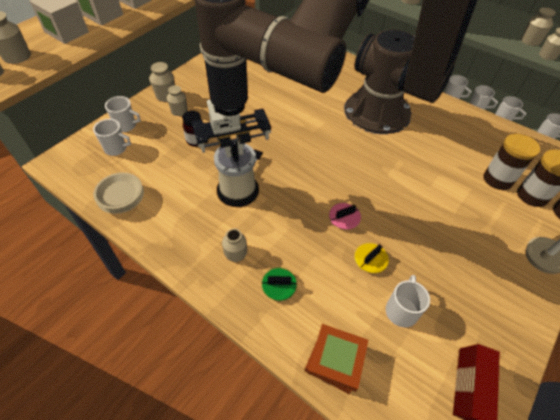

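The pose is steady. The strip is still on the single bar, the pad is 28 mm up, and the vase (235,245), jar (193,129) and mug (407,303) are where they were. I hand it in.

```bash
python3 -c "
from workcell import job
print(job.close_job())"
```

```text
the job is handed in; nothing more can be done
None
```

I handed the job in at about 16 s with the lid held on the pulse mark; no verdict came back. In order, I pressed the foot lever down until it latched and let go, set the grey lid into the mill's neck, and twisted it 40° clockwise. The arm is still gripping the lid there.

What the last checks showed:
- **Lever:** the pad is about 28 mm above the counter, as it should be when latched.
- **Lid home:** the tool stopped within 1 mm of the height expected for a fully home lid, with about 5 N of downward push. The tool's position puts the lid about 1 mm off the mill's centre.
- **Pulse mark:** the strip on the lid runs straight into the single bar, and it did not move over about 0.7 s of holding. The tool feels a small twist of 0.07–0.09 N m, about what the spring should give.
- **Vase, jam jar and mug:** each was found within about 4 mm of its starting position, which is within the measuring error.

**Not confirmed or slightly off:**
- I could not read the switch ring or the lever angle directly. The ring's turn is inferred from the lid angle and the twist.
- The top and wrist cameras disagreed by 1–3 mm on the positions of the mill and lid. I used values close to the wrist camera's, and the lid went in without catching.
- The first approach move stopped short because the arm moved slower than asked, and I corrected it before pressing the lever.

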